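# Release the eccentric cam and push the clamp slide home against the rail

### The job

On the assembly fixture, push the black handle round until the red cam's low point faces the slide's roller (the handle then points along the yellow stripe), while the blue slide is still drawn back. Then push the slide forward until it is fully home and has pressed the wooden rail flush against the fence; do not force the slide against the cam. Leave the handle on the stripe, do not touch or lift the rail yourself, and leave the loose things around undisturbed.

Things in the scene. Friction and masses are not known exactly. Their poses are not given: they have to be found in the camera images.
- fixture: fixed aluminium clamping fixture; place and yaw vary. Origin on the bench surface under the slide's line of travel; +x = slide's forward direction (to the fence), +y = the cam's side, z up. In its frame (mm) the plate spans x -140 to 145, y -115 to 185, top at z 12; a dark guide bridge over the slide spans x -20 to 18, y -36 to 36, top z 39.
- fence (a point): middle of the top inner edge of the dark steel fence fixed on the plate, at x 120, y 0, z 44 mm in the fixture's frame; the fence is 15 mm thick and runs 90 mm to either side along the fixture's y
- index (a point): middle of the yellow stripe painted on the plate, z 14 mm, 98 mm from the cam's axis, in the direction 45 deg from the fixture's +x towards +y; the handle points along it when the cam is at its low point
- cam_axis (a point): point on the cam's upright axis, 48 mm above the bench, at x 0, y 95 mm in the fixture's frame. The red cam is an eccentric disc of radius 34 mm, its centre 14 mm off the axis, from 14 to 34 mm above the bench; a white mark lies on its low side
- cam (a joint): cam angle (rad), growing counter-clockwise seen from above, range -0.7 to 2.6, no stop or detent at 0. 0 = low point facing the slide's roller, handle on the yellow stripe; within 0.3 of 0 counts as low. Starts at 1.3 to 2.3, so turn it clockwise seen from above. A stiff pivot (0.25 N m, about 4 N at the handle) keeps it where it is left.
- cam_handle (a point): centre of the top of the black handle post on the cam's lever: 18 mm in diameter, 44 to 86 mm above the bench, 70 mm from the cam's axis, in the direction of the fixture's +x turned counter-clockwise by 45 deg plus the cam angle. The steel lever (14 mm wide, 38 to 46 mm above the bench) passes above the cam and the slide's side arm.
- slide (a joint): travel (m) of the blue slide along the fixture's +x; starts at 0 to 0.012, fully home at about 0.050 with the rail flush (hard limit 0.052); 4 N of friction, no spring, stays where it is left. With the cam as it starts, the roller on the side arm meets the cam and stops the slide 5 mm or more before home.
- push_face (a point): centre of the rear (-x) face of the slide's black upright push plate, 40 mm above the bench; plate 64 mm wide (along y), 10 mm thick, 14 to 62 mm above the bench. At travel 0 it lies at x -100, y 0 mm in the fixture's frame. Push it along +x. A blue side arm runs from the plate's foot to y 102 mm, its rear face at x -98 mm (travel 0), 18 to 30 mm above the bench.
- roller (a point): centre of the slide's follower roller at the end of the side arm, 20 mm in diameter, 24 mm above the bench; at x -82, y 95 mm in the fixture's frame at travel 0; its top is at 34 mm height
- rail: loose wooden rail 30 x 160 x 28 mm (own x, y, z), 0.1 kg, on the plate across the slide's path just short of the fence, origin at the centre of its underside. Flush with the fence its origin is at x 105 mm in the fixture's frame; it starts 7 to 15 mm short of that, slightly turned. The slide's 76 mm wide head pushes it. The robot must not touch it.
- bolt: bystander: loose brass bolt standing head down on the fixture's plate, 40 mm tall, head 21 mm, origin under its foot
- bushing: bystander: loose steel bushing standing on the fixture's plate, 28 mm outer diameter, 18 mm tall, origin under its centre
- spare_rail: bystander: second loose rail 30 x 160 x 28 mm lying on the bench on the robot's left
- screwdriver: bystander: screwdriver lying on the bench on the robot's left
- glue: bystander: white glue bottle, 56 mm diameter, 150 mm tall, standing on the bench on the robot's right
- tape: bystander: yellow roll of tape, 90 mm diameter, 24 mm tall, lying on the bench on the robot's right
Things that resemble listed ones, but are neither listed nor needed, are in the scene too. Leave any green, turquoise or white look-alike of the rail alone.

How it is judged:
On the way, in this order (a step that is already met when the one before it is completed fails the run):
1. the cam is turned to its low point (within 0.3 rad) while the slide is still drawn back (travel under 30 mm) (value of joint cam between -0.3 and 0.3 rad and value of joint slide below 0.03 m), for 0.2 s.
2. the slide is pushed home and the rail is flush with the fence, the cam still low (value of joint slide above 0.047 m and x of rail in the frame of fixture above 0.1025 m and angle between the x axis of rail and the x axis of fixture, either way round below 0.04 rad and value of joint cam between -0.3 and 0.3 rad), for 0.2 s.
At the end, for the whole second after the job is handed in: cam within 0.3 rad of its low point, slide travel over 47 mm, rail within 2.5 mm of the fence, square to it within 0.04 rad, flat on the plate, everything at rest (all of step 2 and z of rail in the frame of fixture below 0.016 m and linear speed of rail below 0.01 m/s and velocity of joint cam between -0.05 and 0.05 rad/s); the robot touches nothing.
It fails at once if the slide is forced against the cam (over 12 N) (contact force between slide and cam above 12 N).
It fails at once if the robot touches the rail (contact force between any of the fingers, the arm and rail above 0.5 N).
It fails at once if the rail is lifted off the plate (z of rail in the frame of fixture above 0.022 m).
It fails at once if a bystander is moved by more than 20 mm (distance of any of bolt, bushing, spare_rail, screwdriver, glue, tape from where it was at the start of the episode above 0.02 m).
It also fails if it takes over 51 s, if anything falls off the work surface, if the arm or the gripper's body presses on something with over 40 N, if the wrist force passes 120 N, or if a joint passes its speed limit or range.

### The arm

A 6-joint arm with a two-finger parallel gripper is mounted at the origin on the work surface. World frame = base frame: x ahead of the robot, y to its left, z up, the work surface at z = 0. Lengths are in m, angles in rad, forces in N, time in s.
With the tool pointing down it reaches from about 0.275 to 0.825 m from the base axis. Payload 5.2 kg.
Tool frame: the origin (TCP) lies between the finger pads; the fingertips stand 22 mm ahead of it and the grasp point (between the pads) lies 3 mm ahead of it; z points along the fingers, y is the line along which they close (so a half turn about z gives the same grasp; the last joint's range is limited). The gripper opens to 93 mm and grips with 3 to 60 N. Pads are 15 mm wide; open, the fingers measure 128 mm over their backs; the gripper's body (75 mm by 188 mm) begins 65 mm behind the grasp point.
Start: joints at [1.133, 0.259, 1.535, -0, 1.348, -0.203], TCP at [0.128, 0.535, 0.241] pointing down, gripper open.
Joint ranges: [-3.14, 3.14], [-0.91, 2.08], [0.19, 2.58], [-1.22, 4.36], [0.22, 2.71], [-3.12, 3.12]. Speed limits (rad/s): [2.57, 2.57, 3.14, 3.14, 3.14, 3.14].

### API

Orientations are given as a rotation vector (axis times angle).
In Python, from station import ctrl gives the robot as it stands. The module is installed in compiled form; this text tells all that it offers.
- The arm moves only by the tool jog_arm, never from a script. Its argument "targets" is a list of rows, each a list of 3 entries, a list of its own where there are three numbers: the opening, from 0 (shut) to 1 (fully open), then the shift along the tool's x, y, z in mm, then the turn about the tool's z in degrees. A call has 1 to 8 rows; each row shifts and turns the commanded pose from where the row before left it, along the tool's axes as they then stand; what a row does not reach is not made up. A row lasts 1/12 s, in which the tool goes at most 41.7 mm and 7.16 degrees, less where a joint would pass 70% of its speed; a pose out of reach is approached as far as the arm can. A call is refused whole if a number of a shift passes 41.7 or a number of a turn 7.16, either way. A call with a gripper value outside its range is refused whole. The fingers move at their own pace and stop on an object; "grip_force" is the grip in N (left out, the last holds). Time passes only in rows, so rows that do not move let the fingers close. It gives the time, the measured TCP pose, the force, the opening and the grip force at its end, in the units of the state.
- ctrl.state(): the state, without advancing time (a new reading comes with each control period).
- ctrl.snapshot(name): name is "side" or "top"; returns the picture (400x640x3 uint8, red, green, blue); there is no depth.
- ctrl.calibration(name): a dict with "fx", "fy", "cx", "cy" (pixels), "R" (3x3) and "t" (3): a world point X has camera coordinates R X + t. Camera axes: x right, y down, z forward; pixel columns grow to the right and rows downward; lengths in m; the calibration is good to about 2 mm. A picture is of the moment at which its call begins. calibration takes no time and is no camera call.
- ctrl.job_done(): hands the job in; it is judged then, once.
The state is a dict: "clock": time; "joint_pos": joint angles; "qd": joint speeds; "joint_torque": joint torques, N m; "tcp_pos": TCP position; "ee_rot": TCP orientation; "contact_force": force on the tool from outside, world axes, zero at the start; "ft_torque": the same for the moment, N m; "finger_gap": finger opening in m; "finger_force": force on a finger pad.
Only numpy, scipy, OpenCV 4.12 (cv2) and the standard library are available. Lean on these libraries where they do the work, as an engineer would, in place of code of your own. Each camera call takes 0.05 s, during which the arm holds its last target. There are 200 camera calls.

## Working session

There is one attempt and no reset: what is moved stays moved. The work goes in short steps, Python scripts to look and compute and a tool call to move; the robot and the scene stay as the last step left them, time stands still between calls to the robot, and variables do not carry over. Pictures are saved under pics/ and viewed, at most 10 in all, crops included, and the job is handed in when it is done.

Besides the shell and the picture viewer there is one more tool, called in YAML: its name, and indented under it one key for each argument. jog_arm: Moves the arm, as the interface text tells. Its arguments: {"type":"object","properties":{"targets":{"type":"array","items":{"type":"array"}},"grip_force":{"type":"number"}},"required":["targets"]}

```bash
mkdir -p pics; python3 - <<'E'
from station import ctrl
import cv2
for n in("top","side"):
    cv2.imwrite(f"pics/{n}0.png",ctrl.snapshot(n)[:,:,::-1]); c=ctrl.calibration(n); print(n,c)
s=ctrl.state(); print(s)
E
```

```text
top {'fx': 470.9421546988787, 'fy': 470.9421546988787, 'cx': 319.5179209406363, 'cy': 195.27811278073054, 'R': array([[ 0.01074622, -0.99985278,  0.01337675],
       [-0.9960252 , -0.01188609, -0.08827531],
       [ 0.08842131, -0.01237496, -0.99600629]]), 't': array([-0.02162194,  0.49918682,  1.44580408])}
side {'fx': 475.9341217877902, 'fy': 475.9341217877902, 'cx': 315.9227240327535, 'cy': 199.02710878191127, 'R': array([[ 0.95045356, -0.31081618, -0.00559678],
       [-0.23851967, -0.71759342, -0.65434551],
       [ 0.19936496,  0.62325997, -0.756175  ]]), 't': array([-0.48698739,  0.17507748,  1.38440331])}
{'clock': 0.1, 'joint_pos': array([ 1.13319209e+00,  2.59256058e-01,  1.53596585e+00,  7.37698589e-07,
        1.34802980e+00, -2.02808293e-01]), 'qd': array([-0.0016191 , -0.00198346, -0.00345798, -0.00017772,  0.00054689,
       -0.00161155]), 'joint_torque': array([ 1.36771530e-03, -4.38215590e+01, -2.84640205e+01,  7.18287332e-02,
        3.62306123e-02, -1.69731697e-05]), 'tcp_pos': array([0.12773487, 0.53448389, 0.23991153]), 'ee_rot': array([-3.67908893e-01, -3.11944806e+00,  2.47280261e-03]), 'contact_force': array([ 0.16532551,  0.12151472, -0.32201407]), 'ft_torque': array([-0.0026268 , -0.02593004,  0.01943821]), 'finger_force': 0.0, 'finger_gap': 0.09315947921488553}
```

View pics/top0.png

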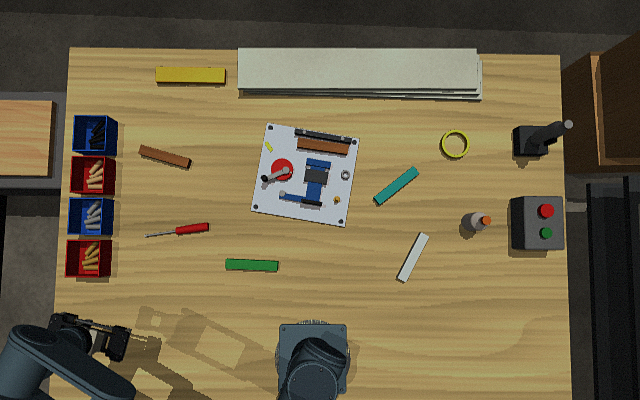

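View pics/side0.png

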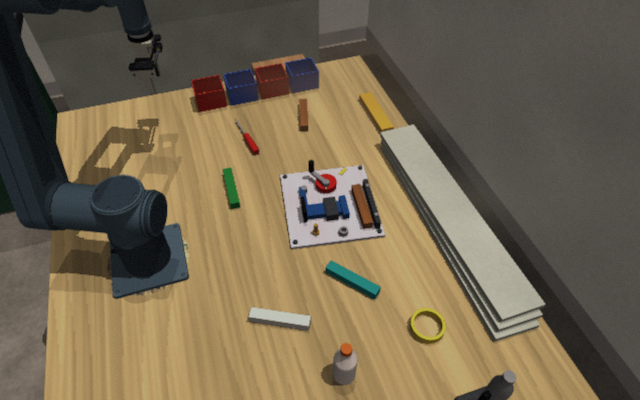

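The top view shows the fixture at about (305,172), with the fence at the image top. The red cam is at (282,168), the black handle at (264,178), the wooden rail at (323,146) and the stripe at (268,147). The look-alikes are brown (165,156) = spare rail, turquoise (396,186), green (252,265), white (413,257) and the yellow bar (190,75). The rail that counts is the brown one on the plate.

```bash
cat > h.py <<'E'
import numpy as np, cv2
from station import ctrl
def ray(n,uv,z):
    c=ctrl.calibration(n); R=c["R"];o=-R.T@c["t"]
    d=R.T@np.array([(uv[0]-c["cx"])/c["fx"],(uv[1]-c["cy"])/c["fy"],1]); return (o+d*(z-o[2])/d[2])[:2]
def proj(n,X):
    c=ctrl.calibration(n); p=c["R"]@X+c["t"]; return np.array([c["fx"]*p[0]/p[2]+c["cx"],c["fy"]*p[1]/p[2]+c["cy"]])
def tri(a,b):
    A=[];B=[]
    for n,uv in(("top",a),("side",b)):
        c=ctrl.calibration(n);R=c["R"];o=-R.T@c["t"]
        d=R.T@np.array([(uv[0]-c["cx"])/c["fx"],(uv[1]-c["cy"])/c["fy"],1]);d/=np.linalg.norm(d)
        P=np.eye(3)-np.outer(d,d);A.append(P);B.append(P@o)
    return np.linalg.solve(sum(A),sum(B))
E
python3 - <<'E'
from h import *
for n,roi in(("top",(235,365,115,235)),("side",(270,390,150,255))):
    im=cv2.imread(f"pics/{n}0.png");x0,x1,y0,y1=roi
    hsv=cv2.cvtColor(im,cv2.COLOR_BGR2HSV)
    m=np.zeros(im.shape[:2],np.uint8);w=((hsv[...,1]<45)&(hsv[...,2]>130)).astype(np.uint8);m[y0:y1,x0:x1]=w[y0:y1,x0:x1]
    cs,_=cv2.findContours(m,0,2);c=max(cs,key=cv2.contourArea);hull=cv2.convexHull(c)
    q=cv2.approxPolyN(hull,4).reshape(-1,2) if hasattr(cv2,"approxPolyN") else cv2.approxPolyDP(hull,5,True).reshape(-1,2)
    P=np.array([ray(n,p,.012) for p in q])
    print(n,q.tolist(),P.round(4).tolist(),[round(float(np.linalg.norm(P[i]-P[i-1])),4) for i in range(len(P))])
    # fit: order corners by known template (fence ~ +x world)
    F=np.array([[.145,.185],[.145,-.115],[-.140,-.115],[-.140,.185]])
    best=None
    C=P.mean(0);
    def key(a,o): return [int(np.argmin(np.linalg.norm(a-(o+np.array(s)),axis=1))) for s in((.15,.15),(.15,-.15),(-.15,-.15),(-.15,.15))]
    P=P[key(P,C)]
    a=F-F.mean(0);b=P-P.mean(0);th=np.arctan2((a[:,0]*b[:,1]-a[:,1]*b[:,0]).sum(),(a*b).sum())
    R=np.array([[np.cos(th),-np.sin(th)],[np.sin(th),np.cos(th)]]);o=P.mean(0)-R@F.mean(0)
    print("yaw",th,np.degrees(th),"origin",o,"resid",(P-(F@R.T+o)).round(4).tolist())
    red=((hsv[...,2]>90)&(hsv[...,1]>170)&((hsv[...,0]<6)|(hsv[...,0]>174)));r=np.argwhere(red[y0:y1,x0:x1])+[y0,x0];print("red",r.mean(0)[::-1],len(r),ray(n,r.mean(0)[::-1],.034))
    ye=((hsv[...,2]>120)&(hsv[...,1]>120)&(abs(hsv[...,0].astype(int)-28)<5));k=np.zeros_like(m);k[y0:y1,x0:x1]=ye[y0:y1,x0:x1];_,_,st,ce=cv2.connectedComponentsWithStats(cv2.bitwise_and(k,cv2.drawContours(np.zeros_like(m),[hull],-1,1,-1)))
    print("yellow",st[1:,4],ce[1:]);
    for T in((.0693,.0693+.095,.014),): print("index pred",proj(n,np.r_[R@T[:2]+o,T[2]]),"axis",proj(n,np.r_[R@[0,.095]+o,.048]))
    cv2.imwrite(f"pics/{n}c.png",cv2.resize(im[y0:y1,x0:x1],None,fx=6 if n=="top" else 5.5,fy=6 if n=="top" else 5.5,interpolation=cv2.INTER_CUBIC)[:600])
E
python3 -c "
import cv2,numpy as np
a=cv2.imread('pics/topc.png');print(a.shape)"
```

```text
top [[359, 138], [344, 226], [250, 210], [266, 122]] [[0.6845, -0.1396], [0.4049, -0.0936], [0.4515, 0.2006], [0.7321, 0.1565]] [0.2999, 0.2833, 0.2979, 0.284]
yaw -0.15884595726963088 -9.101202944265268 origin [ 0.56023726 -0.00317051] resid [[-0.0006, -0.0001], [-0.0008, 0.0001], [0.0011, 0.001], [0.0003, -0.001]]
red [281.27385892 167.43983402] 241 [0.58370835 0.10386793]
yellow [35] [[268.45714286 146.2       ]]
index pred [268.09198948 145.94629831] axis [285.22597387 169.54555724]
side [[385, 235], [290, 247], [279, 174], [363, 164]] [[0.6826, -0.1436], [0.401, -0.0962], [0.4483, 0.2005], [0.7318, 0.1558]] [0.3034, 0.2856, 0.3005, 0.287]
yaw -0.16097251218673805 -9.223045565918301 origin [ 0.55784538 -0.0050399 ] resid [[0.0012, 0.0014], [0.0001, -0.0018], [-0.0002, -0.0001], [-0.001, 0.0005]]
red [327.06756757 181.9527027 ] 148 [0.58187528 0.0962938 ]
yellow [22] [[342.45454545 170.95454545]]
index pred [342.12143791 170.82002633] axis [325.28134131 181.2481977 ]
(600, 780, 3)
```

```bash
python3 - <<'E'
import cv2
im=cv2.imread('pics/top0.png');cv2.imwrite('pics/topd.png',cv2.resize(im[118:232,245:365],None,fx=5,fy=5,interpolation=cv2.INTER_CUBIC))
im=cv2.imread('pics/side0.png');cv2.imwrite('pics/sided.png',cv2.resize(im[150:250,272:390],None,fx=5.5,fy=5.5,interpolation=cv2.INTER_CUBIC))
E
```

```text
(no output)
```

View pics/topd.png

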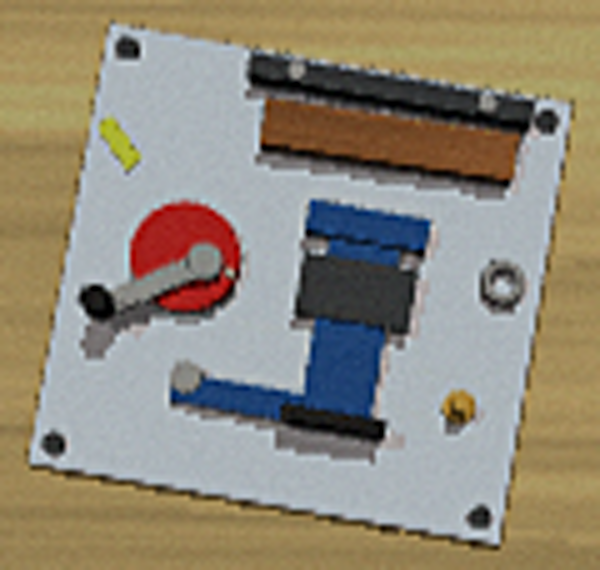

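View pics/sided.png

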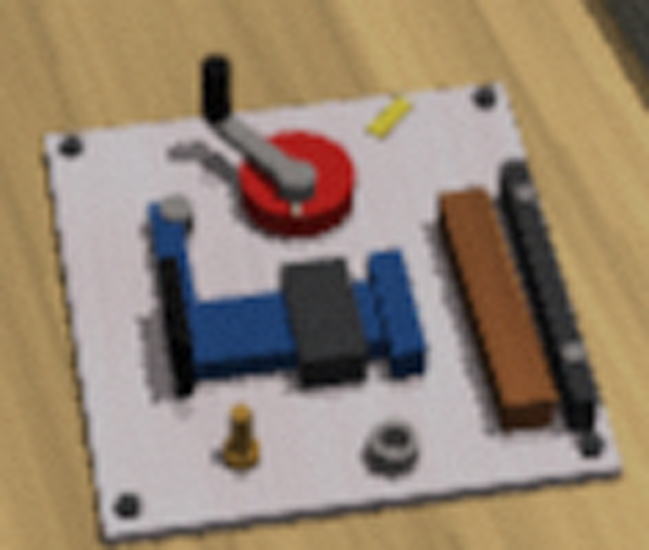

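The crops confirm the parts. The handle post is at top (264,178) and side (311,166), and the slide is drawn back with its push plate at top (311,202). The bolt at (337,199) and the bushing at (345,175) are on the -y side, clear of the work.

```bash
cat >> h.py <<'E'
TH=-0.1595; O=np.array([.5592,-.0039]); RF=np.array([[np.cos(TH),-np.sin(TH)],[np.sin(TH),np.cos(TH)]])
AX=O+RF@[0,.095]
def fx(p): return RF.T@(np.asarray(p)[:2]-O)
def blob(n,im,box,vmax=45):
    x0,x1,y0,y1=box;g=im[y0:y1,x0:x1].max(2)
    _,l,st,ce=cv2.connectedComponentsWithStats((g<vmax).astype(np.uint8));i=1+np.argmax(st[1:,4]);return ce[i]+[x0,y0],st[i]+np.array([x0,y0,0,0,0])
E
python3 - <<'E'
from h import *
t=cv2.imread("pics/top0.png");s=cv2.imread("pics/side0.png")
a,sa=blob("top",t,(258,272,170,186));b,sb=blob("side",s,(304,318,157,174))
print(a,sa,b,sb)
X=tri(a,b);d=fx(X)-[0,.095];print("handle",X,np.hypot(*d),"cam",np.arctan2(d[1],d[0])-np.pi/4)
for n,p in(("top",a),("side",b)):
    r=ray(n,p,.066);d=fx(r)-[0,.095];print(n,r,np.hypot(*d),"cam",np.arctan2(d[1],d[0])-np.pi/4)
a,sa=blob("top",t,(297,326,195,210));b,sb=blob("side",s,(298,310,192,225));print(a,sa,b,sb)
X=tri(a,b);print("plate",X,fx(X)); print(fx(ray("top",a,.05)),fx(ray("side",b,.04)))
print("AX",AX, "index meas", [ fx(ray(n,p,.014)) for n,p in(("top",(268.46,146.2)),("side",(342.45,170.95)))])
E
```

```text
[264.         178.14285714] [261 175   7   7  35] [310.64444444 166.04444444] [309 161   5  11  45]
handle [0.54547412 0.1536449  0.06353282] 0.06996010790917392 cam 1.3693993828448452
top [0.54560731 0.15330225] 0.0695930225474275 cam 1.3696832469246933
side [0.54431457 0.15133882] 0.06836574063401304 cam 1.3987520654476397
[311.04819277 202.01204819] [301 199  21   7  83] [303.76041667 209.3125    ] [301 197   7  25  96]
plate [0.47690028 0.01015332 0.03443306] [-0.08348708  0.00080372]
[-0.08437076  0.00053133] [-0.08423602 -0.00379401]
AX [0.57428833 0.08989415] index meas [array([0.06950133, 0.1639412 ]), array([0.06935521, 0.16208367])]
```

jog_arm:
  targets:
    - [1, [-31, -17, 0], 0]
    - [1, [-31, -17, 0], 0]
    - [1, [-31, -17, 0], 0]
    - [1, [-31, -17, 0], 0]
    - [1, [-31, -17, 0], 0]
    - [1, [-31, -17, 0], 0]
    - [1, [-31, -17, 0], 0]
    - [1, [-31, -17, 0], 0]

```text
clock: 0.77
tcp_pos: [0.3382, 0.3435, 0.2404]
ee_rot: [-0.368, -3.12, 0.0]
contact_force: [0.8, 0.5, -0.3]
finger_gap: 0.0928
finger_force: 0.0
```

jog_arm:
  targets:
    - [1, [-31, -17, 0], 0]
    - [1, [-31, -17, 0], 0]
    - [1, [-31, -17, 0], 0]
    - [1, [-31, -17, 0], 0]
    - [1, [-31, -17, 0], 0]
    - [1, [-31, -17, 0], 0]
    - [1, [-31, -17, 0], 0]
    - [1, [-31, -17, 0], 0]

```text
clock: 1.43
tcp_pos: [0.5479, 0.1535, 0.2402]
ee_rot: [-0.368, -3.119, 0.0]
contact_force: [0.4, -0.2, -0.4]
finger_gap: 0.0928
finger_force: 0.0
```

jog_arm:
  targets:
    - [1, [0, 0, 0], 7]
    - [1, [0, 0, 0], 7]
    - [1, [0, 0, 0], 7]
    - [1, [0, 0, 0], 7]
    - [1, [0, 0, 0], 7]
    - [1, [0, 0, 0], 7]
    - [1, [0, 0, 0], 7]
    - [1, [0, 0, 0], 3]

```text
clock: 2.1
tcp_pos: [0.5468, 0.155, 0.2401]
ee_rot: [-1.706, -2.637, 0.001]
contact_force: [-0.3, 0.7, 0.3]
finger_gap: 0.0929
finger_force: 0.0
```

jog_arm:
  targets:
    - [1, [0, 0, 0], 0]
    - [1, [0, 0, 0], 0]

```text
clock: 2.27
tcp_pos: [0.5468, 0.155, 0.2402]
ee_rot: [-1.695, -2.644, 0.001]
contact_force: [-0.4, -0.1, -0.2]
finger_gap: 0.0929
finger_force: 0.0
```

```bash
cat >> h.py <<'E'
from scipy.spatial.transform import Rotation as Ro
def toolshift(xyz):
    s=ctrl.state();R=Ro.from_rotvec(s["ee_rot"]).as_matrix()
    print("t",s["clock"],"tcp",s["tcp_pos"].round(4),"fix",fx(s["tcp_pos"]).round(4),"ydir",np.degrees(np.arctan2(R[1,1],R[0,1])).round(1),"shift mm",(R.T@(np.array(xyz)-s["tcp_pos"])*1e3).round(1),"q6",s["joint_pos"][5].round(2),"F",s["contact_force"].round(1),"gap",s["finger_gap"].round(4),s["finger_force"])
E
python3 -c "
from h import *
toolshift([.5455,.1536,.15])"
```

```text
Traceback (most recent call last):
  File "h.py", line 24, in toolshift
    print("t",s["clock"],"tcp",s["tcp_pos"].round(4),"fix",fx(s["tcp_pos"]).round(4),"ydir",np.degrees(np.arctan2(R[1,1],R[0,1])).round(1),"shift mm",(R.T@(np.array(xyz)-s["tcp_pos"])*1e3).round(1),"q6",s["joint_pos"][5].round(2),"F",s["contact_force"].round(1),"gap",s["finger_gap"].round(4),s["finger_force"])
                                                                                                                                                                                                                                                                            ^^^^^^^^^^^^^^^^^^^^^
AttributeError: 'float' object has no attribute 'round'
```

jog_arm:
  targets:
    - [1, [-0.7, -1.8, 30], 0]
    - [1, [0, 0, 30], 0]
    - [1, [0, 0, 30], 0]
    - [1, [0, 0, 30], 0]
    - [1, [0, 0, 20], 0]
    - [1, [0, 0, 16], 0]
    - [1, [0, 0, 10], 0]
    - [1, [0, 0, 0], 0]

```text
clock: 2.93
tcp_pos: [0.5441, 0.1534, 0.0723]
ee_rot: [-1.695, -2.641, 0.004]
contact_force: [-0.1, -0.4, -1.3]
finger_gap: 0.0929
finger_force: 0.0
```

jog_arm:
  targets:
    - [0, [0, 0, 0], 0]
    - [0, [0, 0, 0], 0]
    - [0, [0, 0, 0], 0]
    - [0, [0, 0, 0], 0]
    - [0, [0, 0, 0], 0]
    - [0, [0, 0, 0], 0]
    - [0, [0, 0, 0], 0]
    - [0, [0, 0, 0], 0]
  grip_force: 12

```text
clock: 3.6
tcp_pos: [0.5457, 0.1536, 0.0748]
ee_rot: [1.698, 2.643, 0.0]
contact_force: [-1.2, 0.2, 0.3]
finger_gap: 0.0442
finger_force: 0.0
```

```bash
sed -i 's/s\["finger_gap"\].round(4)/round(s["finger_gap"],4)/' h.py
python3 - <<'E'
from h import *
toolshift([.5455,.1536,.074])
t=ctrl.state()["tcp_pos"];d=fx(t)-[0,.095];print("r",np.hypot(*d),"cam",np.arctan2(d[1],d[0])-np.pi/4)
E
```

```text
t 3.6 tcp [0.5457 0.1536 0.0748] fix [-0.0383  0.1534] ydir 24.5 shift mm [ 0.1 -0.2  0.8] q6 -0.35 F [-1.2  0.2  0.3] gap 0.0442 0.0
r 0.06982487613028714 cam 1.3660463479835965
```

jog_arm:
  targets:
    - [0, [0, 0, 0], 0]
    - [0, [0, 0, 0], 0]
    - [0, [0, 0, 0], 0]
    - [0, [0, 0, 0], 0]
    - [0, [0, 0, 0], 0]
    - [0, [0, 0, 0], 0]
    - [0, [0, 0, 0], 0]
    - [0, [0, 0, 0], 0]

```text
clock: 4.27
tcp_pos: [0.5456, 0.1536, 0.0746]
ee_rot: [-1.698, -2.643, 0.0]
contact_force: [-1.7, -0.4, -0.1]
finger_gap: 0.0177
finger_force: 12.0
```

jog_arm:
  targets:
    - [0, [-0.13, 4.33, 0], 3.55]
    - [0, [-0.13, 4.33, 0], 3.55]
    - [0, [-0.13, 4.33, 0], 3.55]
    - [0, [-0.13, 4.33, 0], 3.55]
    - [0, [-0.13, 4.33, 0], 3.55]
    - [0, [-0.13, 4.33, 0], 3.55]
    - [0, [-0.13, 4.33, 0], 3.55]

```text
clock: 4.85
tcp_pos: [0.5747, 0.1598, 0.0746]
ee_rot: [-2.23, -2.212, 0.002]
contact_force: [-2.8, -2.1, 1.5]
finger_gap: 0.0176
finger_force: 12.0
```

```bash
cat >> h.py <<'E'
def cam():
    t=ctrl.state()["tcp_pos"];d=fx(t)-[0,.095];print("r",np.hypot(*d),"cam",np.arctan2(d[1],d[0])-np.pi/4)
E
python3 -c "
from h import *
toolshift(np.r_[AX,.0746]);cam()"
```

```text
t 4.85 tcp [0.5747 0.1598 0.0746] fix [-0.0107  0.1641] ydir -0.5 shift mm [-69.9   0.2   0. ] q6 0.09 F [-2.8 -2.1  1.5] gap 0.0176 11.999168246984482
r 0.06993381502318918 cam 0.939721783317097
```

Tracking well. Finish the remaining 54°.

jog_arm:
  targets:
    - [0, [-0.13, 4.33, 0], 3.55]
    - [0, [-0.13, 4.33, 0], 3.55]
    - [0, [-0.13, 4.33, 0], 3.55]
    - [0, [-0.13, 4.33, 0], 3.55]
    - [0, [-0.13, 4.33, 0], 3.55]
    - [0, [-0.13, 4.33, 0], 3.55]
    - [0, [-0.13, 4.33, 0], 3.55]
    - [0, [-0.13, 4.33, 0], 3.55]

```text
clock: 5.52
tcp_pos: [0.6079, 0.1514, 0.0746]
ee_rot: [-2.704, -1.598, 0.002]
contact_force: [-3.1, 0.1, 0.7]
finger_gap: 0.0178
finger_force: 12.0
```

jog_arm:
  targets:
    - [0, [-0.13, 4.33, 0], 3.55]
    - [0, [-0.13, 4.33, 0], 3.55]
    - [0, [-0.13, 4.33, 0], 3.55]
    - [0, [-0.13, 4.33, 0], 3.55]
    - [0, [-0.13, 4.33, 0], 3.55]
    - [0, [-0.13, 4.33, 0], 3.55]
    - [0, [-0.13, 4.33, 0], 3.55]
    - [0, [0, 0, 0], 0]

```text
clock: 6.18
tcp_pos: [0.6312, 0.1311, 0.0746]
ee_rot: [2.985, 0.979, -0.0]
contact_force: [0.8, -2.5, -0.1]
finger_gap: 0.0177
finger_force: 12.0
```

```bash
python3 -c "
from h import *
toolshift(np.r_[AX,.0746]);cam()"
```

```text
t 6.1833 tcp [0.6312 0.1311 0.0746] fix [0.0497 0.1448] ydir -53.7 shift mm [-70.3  -0.5  -0. ] q6 0.97 F [ 0.8 -2.5 -0.1] gap 0.0177 12.001045793294907
r 0.07029766118899017 cam 0.001029107275642538
```

jog_arm:
  targets:
    - [0.5, [0, 0, 0], 0]
    - [0.5, [0, 0, 0], 0]
    - [0.5, [0, 0, 0], 0]
    - [0.5, [0, 0, 0], 0]
    - [0.5, [0, 0, -5], 0]
    - [0.5, [0, 0, -20], 0]
    - [0.5, [0, 0, -30], 0]
    - [0.5, [0, 0, -30], 0]

```text
clock: 6.85
tcp_pos: [0.6302, 0.1317, 0.1599]
ee_rot: [-2.983, -0.983, 0.004]
contact_force: [0.6, -0.3, 0.0]
finger_gap: 0.0464
finger_force: 0.0
```

```bash
python3 - <<'E'
from h import *
toolshift(np.r_[O+RF@[-.14,0],.16])
s=ctrl.snapshot("side");cv2.imwrite("pics/side1.png",cv2.resize(s[140:260,262:402,::-1],None,fx=4.5,fy=4.5))
E
```

```text
t 6.85 tcp [0.6302 0.1317 0.1599] fix [0.0485 0.1452] ydir -53.5 shift mm [-235.6  -33.2    0.5] q6 0.97 F [ 0.6 -0.3  0. ] gap 0.0464 0.0
```

View pics/side1.png

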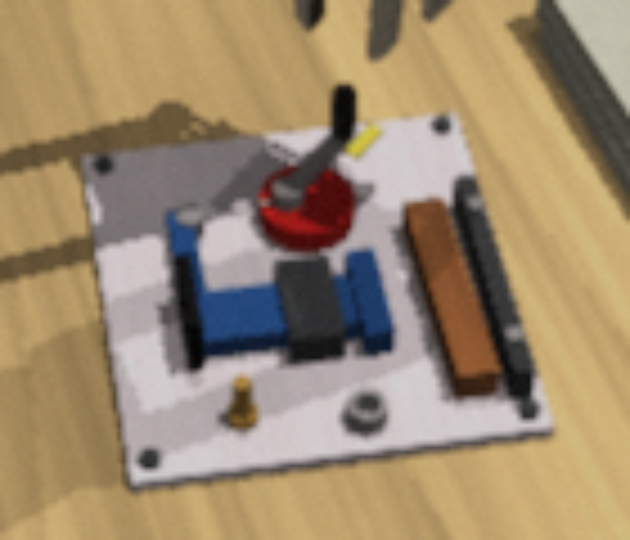

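The handle stands on the yellow stripe at crop (345,110) and the slide is still back. Next I move behind the push plate.

jog_arm:
  targets:
    - [0, [-29.4, -4.2, 0], 0]
    - [0, [-29.4, -4.2, 0], 0]
    - [0, [-29.4, -4.2, 0], 0]
    - [0, [-29.4, -4.2, 0], 0]
    - [0, [-29.4, -4.2, 0], 0]
    - [0, [-29.4, -4.2, 0], 0]
    - [0, [-29.4, -4.2, 0], 0]
    - [0, [-29.4, -4.2, 0], 0]
  grip_force: 10

```text
clock: 7.57
tcp_pos: [0.4207, 0.0185, 0.16]
ee_rot: [2.983, 0.983, 0.001]
contact_force: [-0.1, -0.3, 0.2]
finger_gap: 0.0014
finger_force: 0.0
```

jog_arm:
  targets:
    - [0, [0, 0, 0], 6.5]
    - [0, [0, 0, 0], 6.5]
    - [0, [0, 0, 0], 6.5]
    - [0, [0, 0, 0], 6.5]
    - [0, [0, 0, 0], 6.5]
    - [0, [0, 0, 0], 6.5]
    - [0, [0, 0, 0], 6.6]
    - [0, [0, 0, 0], 0]

```text
clock: 8.23
tcp_pos: [0.422, 0.0189, 0.1601]
ee_rot: [3.131, -0.256, 0.002]
contact_force: [-0.6, -0.6, -0.0]
finger_gap: 0.0003
finger_force: 0.0
```

```bash
python3 -c "
from h import *
toolshift(np.r_[O+RF@[-.13,0],.060]);print(ctrl.state()['joint_pos'])"
```

```text
t 8.2333 tcp [0.422  0.0189 0.1601] fix [-0.1391  0.0008] ydir -99.4 shift mm [  9.    0.7 100.1] q6 1.51 F [-0.6 -0.6 -0. ] gap 0.0003 0.0
[-2.20517390e-01  1.05036564e-01  1.94049943e+00 -1.38734125e-05
  1.09503875e+00  1.51369412e+00]
```

jog_arm:
  targets:
    - [0, [0, 0.8, 25], 0]
    - [0, [0, 0, 25], 0]
    - [0, [0, 0, 25], 0]
    - [0, [0, 0, 17], 0]
    - [0, [0, 0, 10], 0]
    - [0, [12, 0, 0], 0]
    - [0, [12, 0, 0], 0]
    - [0, [8, 0, 0], 0]

```text
clock: 8.9
tcp_pos: [0.4545, 0.0128, 0.0578]
ee_rot: [3.132, -0.245, 0.002]
contact_force: [-0.5, 0.7, 0.4]
finger_gap: 0.0005
finger_force: 0.0
```

jog_arm:
  targets:
    - [0, [3, 0, 0], 0]
    - [0, [3, 0, 0], 0]
    - [0, [3, 0, 0], 0]
    - [0, [3, 0, 0], 0]
    - [0, [3, 0, 0], 0]
    - [0, [3, 0, 0], 0]
    - [0, [0, 0, 0], 0]

```text
clock: 9.48
tcp_pos: [0.4709, 0.0103, 0.0575]
ee_rot: [-3.131, 0.25, 0.001]
contact_force: [-2.7, 0.2, 1.7]
finger_gap: 0.0006
finger_force: 1.6
```

```bash
python3 - <<'E'
from h import *
toolshift(np.r_[O+RF@[-.0575,0],.060])
E
```

```text
t 9.4833 tcp [0.4709 0.0103 0.0575] fix [-0.0894  0.    ] ydir -99.1 shift mm [31.9  0.  -2.5] q6 1.51 F [-2.7  0.2  1.7] gap 0.0006 1.5815327502787113
```

jog_arm:
  targets:
    - [0, [3, 0, 0], 0]
    - [0, [3, 0, 0], 0]
    - [0, [3, 0, 0], 0]
    - [0, [3, 0, 0], 0]
    - [0, [3, 0, 0], 0]
    - [0, [3, 0, 0], 0]
    - [0, [3, 0, 0], 0]
    - [0, [3, 0, 0], 0]

```text
clock: 10.15
tcp_pos: [0.4948, 0.0064, 0.0575]
ee_rot: [-3.131, 0.251, 0.001]
contact_force: [-3.7, 1.9, 1.4]
finger_gap: 0.0006
finger_force: 2.4
```

jog_arm:
  targets:
    - [0, [1, 0, 0], 0]
    - [0, [1, 0, 0], 0]
    - [0, [1, 0, 0], 0]
    - [0, [1, 0, 0], 0]
    - [0, [0, 0, 0], 0]

```text
clock: 10.57
tcp_pos: [0.4987, 0.0058, 0.0575]
ee_rot: [-3.131, 0.251, 0.0]
contact_force: [-4.0, 2.4, -2.4]
finger_gap: 0.0002
finger_force: 2.0
```

```bash
python3 - <<'E'
from h import *
toolshift(np.r_[O+RF@[-.0575,0],.060])
s=ctrl.snapshot("top");cv2.imwrite("pics/top1.png",cv2.resize(s[118:232,245:365,::-1],None,fx=5,fy=5,interpolation=cv2.INTER_CUBIC))
E
```

```text
t 10.5667 tcp [0.4987 0.0058 0.0575] fix [-0.0612 -0.    ] ydir -99.2 shift mm [ 3.7 -0.  -2.5] q6 1.52 F [-4.   2.4 -2.4] gap 0.0002 1.9640312902629375
```

View pics/top1.png

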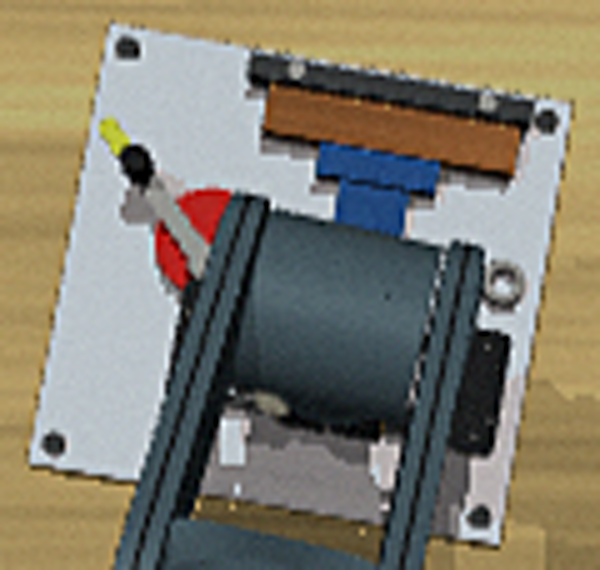

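The slide head is on the rail, which is almost at the fence, and the handle is still on the stripe. I keep pushing in small steps until the force rises.

jog_arm:
  targets:
    - [0, [0.7, 0, 0], 0]
    - [0, [0.7, 0, 0], 0]
    - [0, [0.6, 0, 0], 0]
    - [0, [0, 0, 0], 0]

```text
clock: 10.95
tcp_pos: [0.5006, 0.0055, 0.0575]
ee_rot: [-3.131, 0.251, 0.001]
contact_force: [-3.2, 3.2, -2.5]
finger_gap: 0.0003
finger_force: 2.1
```

jog_arm:
  targets:
    - [0, [0.5, 0, 0], 0]
    - [0, [0.5, 0, 0], 0]
    - [0, [0, 0, 0], 0]

```text
clock: 11.2
tcp_pos: [0.501, 0.0054, 0.0575]
ee_rot: [-3.131, 0.251, 0.002]
contact_force: [-5.4, 2.6, -0.1]
finger_gap: 0.0009
finger_force: 3.0
```

jog_arm:
  targets:
    - [0, [0.5, 0, 0], 0]
    - [0, [0.5, 0, 0], 0]
    - [0, [0, 0, 0], 0]

```text
clock: 11.45
tcp_pos: [0.501, 0.0054, 0.0575]
ee_rot: [-3.131, 0.25, 0.005]
contact_force: [-9.3, 3.6, 1.6]
finger_gap: 0.0004
finger_force: 4.5
```

jog_arm:
  targets:
    - [0, [0.5, 0, 0], 0]
    - [0, [0.5, 0, 0], 0]
    - [0, [0, 0, 0], 0]

```text
clock: 11.7
tcp_pos: [0.5011, 0.0054, 0.0575]
ee_rot: [-3.131, 0.25, 0.008]
contact_force: [-11.2, 2.7, 5.2]
finger_gap: 0.0005
finger_force: 5.9
```

jog_arm:
  targets:
    - [0, [0.5, 0, 0], 0]
    - [0, [0.5, 0, 0], 0]
    - [0, [0, 0, 0], 0]

```text
clock: 11.95
tcp_pos: [0.5011, 0.0054, 0.0575]
ee_rot: [-3.131, 0.25, 0.011]
contact_force: [-14.1, 2.6, 8.7]
finger_gap: 0.0006
finger_force: 7.4
```

Hard stop. I back off, lift, and look.

jog_arm:
  targets:
    - [0, [-6, 0, 0], 0]
    - [0, [-12, 0, 0], 0]
    - [0, [-20, 0, 0], 0]
    - [0, [-20, 0, -10], 0]
    - [0, [-10, 0, -35], 0]
    - [0, [-20, 0, -35], 0]
    - [0, [-30, 0, -25], 0]
    - [0, [-30, 0, 0], 0]

```text
clock: 12.62
tcp_pos: [0.3635, 0.0268, 0.1682]
ee_rot: [3.129, -0.251, 0.024]
contact_force: [0.3, 0.1, 0.7]
finger_gap: 0.0006
finger_force: 0.0
```

jog_arm:
  targets:
    - [0, [0, 35, 0], 0]
    - [0, [0, 35, 0], 0]
    - [0, [0, 35, 0], 0]
    - [0, [0, 35, 0], 0]
    - [0, [0, 35, 0], 0]
    - [0, [0, 35, 0], 0]
    - [0, [0, 35, 0], 0]
    - [0, [0, 0, 0], 0]

```text
clock: 13.28
tcp_pos: [0.3208, -0.2219, 0.1646]
ee_rot: [3.122, -0.258, 0.009]
contact_force: [-0.2, -0.5, 0.4]
finger_gap: 0.0003
finger_force: 0.0
```

```bash
python3 - <<'E'
from h import *
toolshift(np.r_[O,.1])
s=ctrl.snapshot("top")[:,:,::-1].copy();cv2.imwrite("pics/top2.png",cv2.resize(s[118:232,245:365],None,fx=5,fy=5,interpolation=cv2.INTER_CUBIC))
d=ctrl.snapshot("side")[:,:,::-1].copy();cv2.imwrite("pics/side2.png",cv2.resize(d[140:260,262:402],None,fx=4.5,fy=4.5))
a,_=blob("top",s,(297,326,180,206));b,_=blob("side",d,(298,330,188,225));print(a,b,fx(tri(a,b)),fx(ray("top",a,.05)))
a0,b0=None,None
# brown rail
for n,im,(x0,x1,y0,y1) in(("top",s,(290,360,125,160)),("side",d,(345,390,175,235))):
    h=cv2.cvtColor(im,cv2.COLOR_BGR2HSV);m=((h[...,0]<14)&(h[...,1]>110)&(h[...,2]>60)).astype(np.uint8);k=m*0;k[y0:y1,x0:x1]=m[y0:y1,x0:x1]
    _,l,st,ce=cv2.connectedComponentsWithStats(k);i=1+np.argmax(st[1:,4]);p=np.argwhere(l==i)[:,::-1]
    P=np.array([fx(ray(n,q,.04)) for q in p]);u=np.linalg.svd(P-P.mean(0))[2][0] if len(P)<3000 else 0
    print(n,len(p),P.mean(0),"angle",np.arctan2(-u[0],u[1])if u[1]>0 else np.arctan2(u[0],-u[1]))
E
```

```text
t 13.2833 tcp [ 0.3208 -0.2219  0.1646] fix [-0.2008 -0.2531] ydir -99.4 shift mm [ 199.  -254.7   63.7] q6 0.85 F [-0.2 -0.5  0.4] gap 0.0003 0.0
[313.11235955 189.62921348] [316.22727273 207.75      ] [-0.04462576  0.00109063] [-0.04585364  0.00080461]
top 327 [ 0.10482687 -0.00421321] angle -0.007639704097500996
side 395 [ 0.10447429 -0.01486353] angle -0.00815528352583641
```

View pics/top2.png

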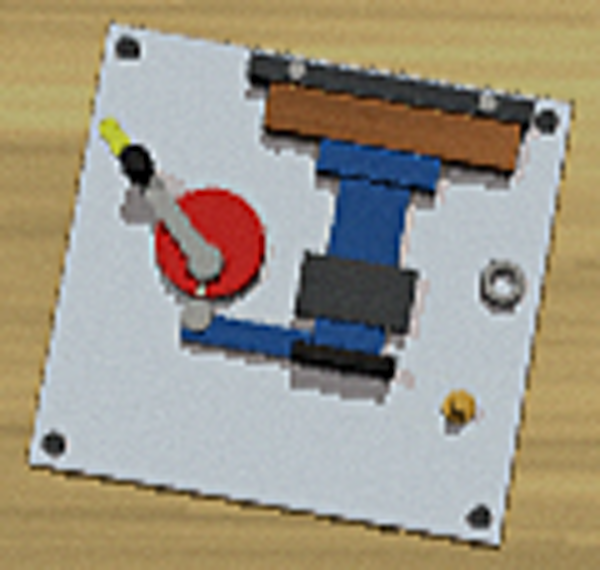

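View pics/side2.png

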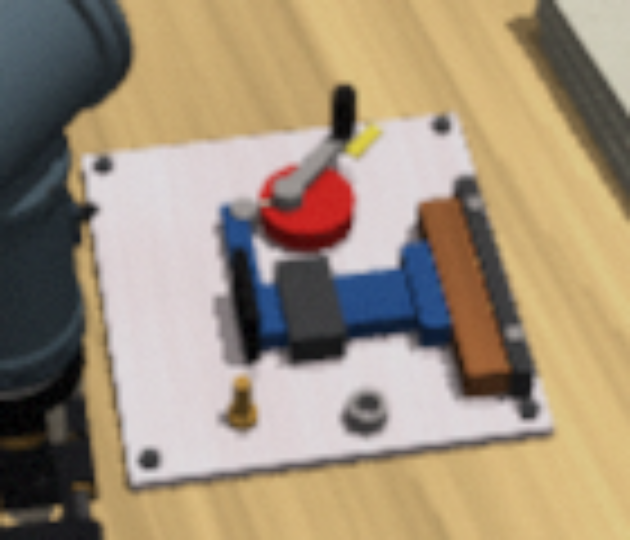

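The rail is flush (x 105 mm, square to within 0.01 rad), the slide is home at about 50 mm of travel, and the handle is on the stripe.

jog_arm:
  targets:
    - [0, [0, 0, 0], 0]
    - [0, [0, 0, 0], 0]
    - [0, [0, 0, 0], 0]

```text
clock: 13.63
tcp_pos: [0.3199, -0.2126, 0.1628]
ee_rot: [3.131, -0.247, 0.001]
contact_force: [0.7, 1.2, 0.1]
finger_gap: 0.0004
finger_force: 0.0
```

```bash
python3 -c "
from station import ctrl
print(ctrl.job_done())"
```

```text
the job is handed in; nothing more can be done
None
```

The job is handed in at about 13.6 s: by the last camera check the handle is on the stripe, the slide is home at about 50 mm and the rail is flush and square against the fence; the hand-in gave no verdict.

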